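# Reverse the specimen jars into the archive rack

### The arm

A 6-joint arm with a two-finger parallel gripper is mounted at the origin on the work surface. World frame = base frame: x ahead of the robot, y to its left, z up, the work surface at z = 0. Lengths are in m, angles in rad, forces in N, time in s.
With the tool pointing down it reaches from about 0.375 to 0.975 m from the base axis. Payload 3.8 kg.
Tool frame: the origin (TCP) lies at the very end of the fingers, on their centre line; the grasp point (between the pads) lies 19 mm behind it; z points along the fingers, y is the line along which they close (so a half turn about z gives the same grasp; the last joint's range is limited). The gripper opens to 85 mm and grips with 20 to 120 N. Pads are 22 mm wide; open, the fingers measure 114 mm over their backs; the gripper's body (76 mm by 85 mm) begins 54 mm behind the grasp point. The pads swing forward as they close: fully open they stand 13 mm farther back than shut.
Start: joints at [1.248, 0.264, 1.604, -0, 1.274, -0.037], TCP at [0.19, 0.648, 0.206] pointing down, gripper open.
Joint ranges: [-2.63, 2.63], [-0.94, 2.18], [0.31, 2.57], [-1.31, 4.45], [0, 2.66], [-2.55, 2.55]. Speed limits (rad/s): [2.57, 2.57, 3.14, 3.14, 3.14, 3.14].

### API

Orientations are given as a rotation vector (axis times angle).
In Python, from workcell import monitor, viewer, workorder gives the robot as it stands.
- The arm moves only by the tool jog_arm, never from a script. Its argument "commands" is a list of rows, each an object with "travel": the shift along the tool's x, y, z in mm, a list of three; "rot": the turn, a rotation vector about the tool's x, y, z in degrees, a list of three; "claw": the closure in counts, from 0 (fully open) to 255 (shut). A call has exactly 5 rows; each row shifts and turns the commanded pose from where the row before left it, along the tool's axes as they then stand; what a row does not reach is not made up. A row lasts 1/10 s, in which the tool goes at most 50 mm and 8.59 degrees, less where a joint would pass 70% of its speed; a pose out of reach is approached as far as the arm can. A call is refused whole if a number of a shift passes 50 or a number of a turn 8.59, either way. A call with a gripper value outside its range is refused whole. The fingers move at their own pace and stop on an object; "force" is the grip in N (left out, the last holds). Time passes only in rows, so rows that do not move let the fingers close, or fill a call up. It gives the time, the measured TCP pose, the force, the opening and the grip force at its end, in the units of the state.
- monitor.read_state(): the state, without advancing time (a new reading comes with each control period).
- viewer.read_camera(name): name is "side" or "top"; returns a dict with "color" (420x560x3 uint8, blue, green, red), "camera_matrix" (3x3 intrinsics, pixels), "k1" (the pictures are not rectified: a ray, as slopes to the right and down, at radius r is drawn at 1 + k1 r^2 times it, then the intrinsics apply), "R" (3x3) and "t" (3): a world point X has camera coordinates R X + t. Camera axes: x right, y down, z forward; pixel columns grow to the right and rows downward; lengths in m; the calibration is good to about 2 mm. A picture is of the moment at which its call begins. There is no depth.
- workorder.finish_job(): hands the job in; it is judged then, once.
The state is a dict: "time": time; "q": joint angles; "joint_vel": joint speeds; "joint_torque": joint torques, N m; "tool_pos": TCP position; "tcp_rot": TCP orientation; "wrist_force": force on the tool from outside, world axes, zero at the start; "torque": the same for the moment, N m; "width": opening from 0.0 (shut) to 1.0 (fully open); "grip_force": force on a finger pad.
Only numpy, scipy, OpenCV 4.12 (cv2) and the standard library are available. Lean on these libraries where they do the work, as an engineer would, in place of code of your own. Each camera call takes 0.05 s, during which the arm holds its last target. There are 200 camera calls.

### The job

Move the four specimen jars from the seats of the aluminium transit rack into the four pockets of the wooden archive rack, one jar per pocket, in reverse order: as seen from the robot, the jar that now stands leftmost must end rightmost, the second from the left second from the right, and so on. Keep every jar upright on the way and leave each standing on the floor of its pocket.

Things in the scene. Friction and masses are not known exactly. Their poses are not given: they have to be found in the camera images.
- slim_mid (a point): Specimen jar of white plastic with a black cap, loose, 40 to 130 g, standing upright: the tall slim round jar: 34 mm diameter all the way up, 92 mm high, the top 18 mm a black cap of the same diameter. The point is at its centre, half-way up (46 mm above its underside); its z points up.
- wide_mid (a point): Specimen jar of white plastic with a black cap, loose, 40 to 130 g, standing upright: the short wide round jar: 46 mm diameter all the way up, 66 mm high, the top 16 mm a black lid of the same diameter. The point is at its centre, half-way up (33 mm above its underside); its z points up.
- square_mid (a point): Specimen jar of white plastic with a black cap, loose, 40 to 130 g, standing upright: the square jar: 40 mm by 40 mm, flat sides across its own x and y, 76 mm high, the top 16 mm a black lid of the same width; it stands roughly square to the rack (within 0.15 rad). The point is at its centre, half-way up (38 mm above its underside); its z points up.
- bottle_mid (a point): Specimen jar of white plastic with a black cap, loose, 40 to 130 g, standing upright: the shouldered round bottle: 42 mm diameter up to 56 mm above its underside, then a cone narrowing to a black cap 24 mm in diameter and 18 mm high; 84 mm high in all. The point is at its centre, half-way up (42 mm above its underside); its z points up.
- seat_slim: Fixed square grey plastic seat on the transit rack, in which slim_mid stands at the start (all four seats look alike; which seat is where along the rack changes): 62 mm square outside, 54 mm inside, walls 4 mm thick and 14 mm high, floor 4 mm thick. Origin: centre of its underside; axes as the transit rack's. It stays there when its jar has gone.
- seat_wide: Fixed square grey plastic seat on the transit rack, in which wide_mid stands at the start (all four seats look alike; which seat is where along the rack changes): 62 mm square outside, 54 mm inside, walls 4 mm thick and 14 mm high, floor 4 mm thick. Origin: centre of its underside; axes as the transit rack's. It stays there when its jar has gone.
- seat_square: Fixed square grey plastic seat on the transit rack, in which square_mid stands at the start (all four seats look alike; which seat is where along the rack changes): 62 mm square outside, 54 mm inside, walls 4 mm thick and 14 mm high, floor 4 mm thick. Origin: centre of its underside; axes as the transit rack's. It stays there when its jar has gone.
- seat_bottle: Fixed square grey plastic seat on the transit rack, in which bottle_mid stands at the start (all four seats look alike; which seat is where along the rack changes): 62 mm square outside, 54 mm inside, walls 4 mm thick and 14 mm high, floor 4 mm thick. Origin: centre of its underside; axes as the transit rack's. It stays there when its jar has gone.
- transit_rack: Where the jars come from: a fixed aluminium strip, 76 (its x) by 290 (its y) by 6 mm, carrying the four seats in a row along its y at y = -105, -35, 35, 105 mm; the jars' undersides are 10 mm above the table. Origin: centre of its underside, on the table. Its y points to the robot's left within 0.15 rad. It may be the nearer or the farther row.
- archive_rack: Where the jars go: a fixed wooden rack, 76 (its x) by 290 mm (its y), with four empty square pockets 60 by 60 mm centred at x = 0, y = -105, -35, 35, 105 mm; pocket floors 10 mm above the table, walls 8 to 10 mm thick, tops 22 mm above the table. Origin: centre of its underside, on the table. Its y points to the robot's left within 0.15 rad.
Things that resemble listed ones, but are neither listed nor needed, are in the scene too. Leave any yellow look-alike of the part that bears square_mid alone. What is shaped like the part that bears slim_mid but yellow is not meant.

How it is judged:
By the outcome, as a careful person would: the job done as asked, in the order asked, and still so for the second after the job is handed in, with the robot touching nothing.
It also fails if it takes over 112 s, if anything falls off the work surface, if the arm or the gripper's body presses on something with over 40 N, if the wrist force passes 120 N, or if a joint passes its speed limit or range.

## Working session

There is one attempt and no reset: what is moved stays moved. The work goes in short steps, Python scripts to look and compute and a tool call to move; the robot and the scene stay as the last step left them, time stands still between calls to the robot, and variables do not carry over. Pictures are saved under pics/ and viewed, at most 14 in all, crops included, and the job is handed in when it is done.

Besides the shell and the picture viewer there is one more tool, called after "Emit:" as name(argument=value, ...) on one line, values as JSON. jog_arm: Moves the arm, as the interface text tells. Its arguments: {"type":"object","properties":{"commands":{"type":"array","items":{"type":"object","properties":{"travel":{"type":"array","items":{"type":"number"}},"rot":{"type":"array","items":{"type":"number"}},"claw":{"type":"number"}}}},"force":{"type":"number"}},"required":["commands"]}

```bash
mkdir -p pics; ls; python3 - <<'E'
from workcell import monitor, viewer
import cv2
print(monitor.read_state())
for n in("top","side"):
    c=viewer.read_camera(n);cv2.imwrite(f"pics/{n}0.png",c["color"]);print(n,c["camera_matrix"],c["k1"],c["R"],c["t"])
E
```

```text
pics
{'time': 0.0, 'q': array([ 1.24810010e+00,  2.64738685e-01,  1.60539684e+00, -1.42631770e-05,
        1.27371624e+00, -3.69270529e-02]), 'joint_vel': array([ 0.00142117,  0.00061821, -0.00106856,  0.00175216,  0.00033038,
        0.00069791]), 'joint_torque': array([ 9.56740660e-04, -5.15123820e+01, -3.67306387e+01,  1.76112517e-04,
        1.30107970e-02,  1.22873551e-06]), 'tool_pos': array([0.19004795, 0.64685364, 0.20445953]), 'tcp_rot': array([-0.4472969 , -3.10919017,  0.00349478]), 'wrist_force': array([0.29365532, 0.58329914, 0.08453075]), 'torque': array([-0.07609049,  0.01787555, -0.0056403 ]), 'grip_force': 0.0, 'width': 0.9992469324047049}
top [[401.31481807   0.         279.1100474 ]
 [  0.         401.31481807 211.66956592]
 [  0.           0.           1.        ]] -0.08606426030305461 [[-0.13585773 -0.99072158 -0.00366542]
 [-0.96537756  0.13321207 -0.2242782 ]
 [ 0.22268553 -0.02693141 -0.97451827]] [0.03704781 0.51102127 0.71345938]
side [[406.88482807   0.         274.95004711]
 [  0.         406.88482807 207.77104129]
 [  0.           0.           1.        ]] -0.021914155141436843 [[ 7.28296183e-01 -6.85262396e-01 -3.44900339e-04]
 [-4.76414785e-01 -5.05971251e-01 -7.19042451e-01]
 [ 4.92558243e-01  5.23840188e-01 -6.94966068e-01]] [-0.39465295  0.28338198  0.50410388]
```

View pics/top0.png

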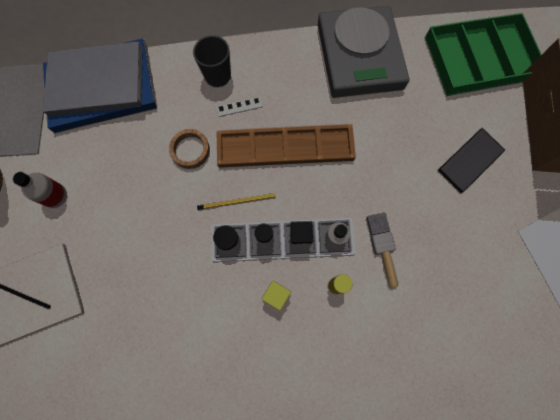

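View pics/side0.png

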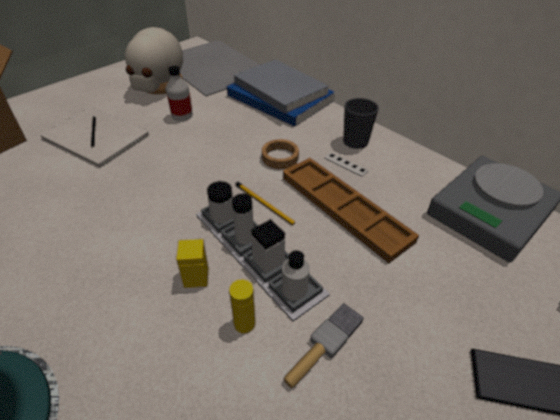

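The top view shows, left to right, wide (227,238), slim (264,233), square (302,232) and bottle (339,234) in the near row. The archive rack is the farther row at (286,145), and the yellow look-alikes are at (277,296) and (341,284). I'll crop both views for precise corners.

```bash
python3 - <<'E'
import cv2,numpy as np
for n,x,y,w,h in(("top",205,115,160,150),("side",185,150,240,170)):
    i=cv2.imread(f"pics/{n}0.png")[y:y+h,x:x+w]
    s=4 if n=="top" else 3.3
    i=cv2.resize(i,None,fx=s,fy=s,interpolation=cv2.INTER_CUBIC)
    i=(255*(i/255.)**.6).astype(np.uint8)
    for k in range(0,w,20): cv2.putText(i,str(x+k),(int(k*s),8),0,.3,(0,0,255));cv2.line(i,(int(k*s),10),(int(k*s),16),(0,0,255))
    for k in range(0,h,20): cv2.putText(i,str(y+k),(0,int(k*s)+4),0,.3,(0,0,255))
    cv2.imwrite(f"pics/{n}1.png",i)
E
```

```text
(no output)
```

View pics/top1.png

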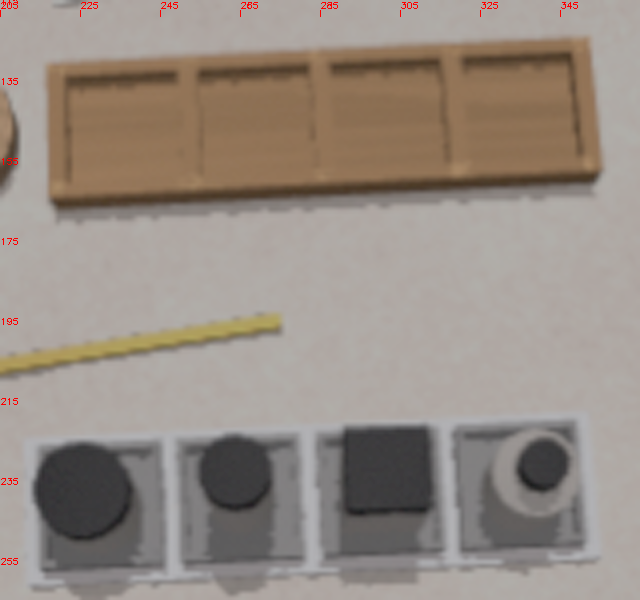

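View pics/side1.png

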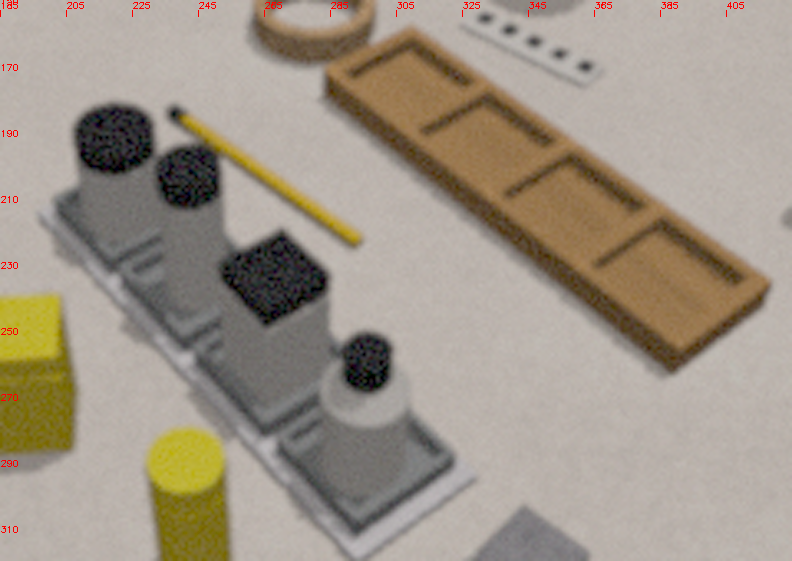

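```bash
cat > h.py <<'E'
import numpy as np, cv2
from scipy.optimize import least_squares
from scipy.spatial.transform import Rotation as Ro
from workcell import monitor, viewer
cams={n:viewer.read_camera(n) for n in("top","side")}
def ray(n,uv):
    c=cams[n]; p=cv2.undistortPoints(np.array([[uv]],float),c["camera_matrix"],np.array([c["k1"],0,0,0]))[0,0]
    R=c["R"]; return -R.T@c["t"], R.T@np.array([*p,1])
def at_z(n,uv,z):
    o,d=ray(n,uv); return (o+d*(z-o[2])/d[2])[:2]
def rack(pts,local):
    """fit x,y,yaw of local->world 2D"""
    pts=np.array(pts);local=np.array(local)
    f=lambda p:(local@np.array([[np.cos(p[2]),np.sin(p[2])],[-np.sin(p[2]),np.cos(p[2])]])+p[:2]-pts).ravel()
    r=least_squares(f,[*pts.mean(0),0]); return r.x,np.round(r.fun.reshape(-1,2)*1e3,1)
E
python3 - <<'E'
from h import *
T=lambda x,y:(205+x/4,115+y/4)
S=lambda x,y:(185+x/3.3,150+y/3.3)
q=lambda hx,hy:[(hx,hy),(hx,-hy),(-hx,-hy),(-hx,hy)]
a=q(.038,.145)
pt=[at_z("top",T(*p),.022) for p in((48,66),(588,38),(600,172),(53,197))]
ps=[at_z("side",S(*p),.022) for p in((412,28),(770,285),(671,352),(324,75))]
for p in(pt,ps): print("arch",rack(p,a))
# transit strip: top z .006 near corners; seats' wall tops z=.020
pt=[at_z("top",T(*p),.006) for p in((26,440),(586,414),(598,557),(33,586))]
print("trans",rack(pt,a))
ps=[at_z("side",S(*p),.006) for p in((476,480),(360,558),(40,215))]
print("trans s",rack(ps,a[1:]))
for n,t,s,z in(("wide",(83,490),(115,131),.076),("slim",(235,471),(188.5,167),.102),("square",(388,467),(275,276),.086),("bottle",(543,463),(367,350),.094)):
    print(n,at_z("top",T(*t),z),at_z("side",S(*s),z))
for p in ((345,428),(430,427),(432,510),(347,512)): print(at_z("top",T(*p),.086))
for n in cams: print(-cams[n]["R"].T@cams[n]["t"])
E
```

```text
arch (array([ 0.66181089, -0.06743822, -0.08471732]), array([[ 1.1,  0.7],
       [-0.1, -1.1],
       [-0.1, -2.2],
       [-0.9,  2.6]]))
arch (array([ 0.65979064, -0.06959723, -0.09083292]), array([[ 0.4,  1.8],
       [-0.6, -1.8],
       [ 0.1, -4.2],
       [ 0.2,  4.2]]))
trans (array([ 0.46448724, -0.03383869, -0.08670131]), array([[ 0.5,  0.8],
       [ 1.1, -2. ],
       [-1.2, -2.2],
       [-0.4,  3.4]]))
trans s (array([ 0.46575366, -0.03582967, -0.08986858]), array([[ 2.5, -0.8],
       [-2.7, -2.5],
       [ 0.2,  3.2]]))
wide [0.472056   0.07222792] [0.47336622 0.06967842]
slim [0.46667777 0.00076872] [ 0.46704582 -0.00158326]
square [ 0.46182892 -0.0685521 ] [ 0.45871297 -0.07344394]
bottle [ 0.45263023 -0.13788493] [ 0.45356049 -0.13888321]
[ 0.48254765 -0.05164738]
[ 0.47765688 -0.09048081]
[ 0.43943369 -0.08546049]
[ 0.44383278 -0.04700018]
[ 0.33948461 -0.01215567  0.81002593]
[ 0.17413108 -0.39112756  0.55396265]
```

Both cameras agree within about 2–3 mm, and the heights, spacing and sizes are consistent. First I rotate the tool so the fingers close along the rack's x.

Emit:
jog_arm(commands=[{"rot": [0, 0, 8.5], "claw": 0}, {"rot": [0, 0, 8.5], "claw": 0}, {"rot": [0, 0, 8.5], "claw": 0}, {"rot": [0, 0, 8.5], "claw": 0}, {"rot": [0, 0, 8.5], "claw": 0}], force=30)

```text
$.commands[0]: bad value
```

Emit:
jog_arm(commands=[{"rot": [0, 0, 8.5], "claw": 0}, {"rot": [0, 0, 8.5], "claw": 0}, {"rot": [0, 0, 8.5], "claw": 0}, {"rot": [0, 0, 8.5], "claw": 0}, {"rot": [0, 0, 2], "claw": 0}])

```text
$.commands[0]: bad value
```

```bash
cat > d.py <<'E'
# delta in tool mm to a target: python3 d.py x y z
import sys,numpy as np
from scipy.spatial.transform import Rotation as Ro
from workcell import monitor
s=monitor.read_state();R=Ro.from_rotvec(s["tcp_rot"]).as_matrix()
print("t",round(s["time"],2),"pos",s["tool_pos"].round(4),"yaw_y",np.degrees(np.arctan2(R[1,1],R[0,1])).round(2),"tilt",np.degrees(np.arccos(-R[2,2])).round(2),"w",round(s["width"],3),"F",s["wrist_force"].round(1))
a=list(map(float,sys.argv[1:]))
for i in range(0,len(a),3): print((R.T@(np.array(a[i:i+3])-s["tool_pos"])*1e3).round(1))
E
python3 d.py .4727 .071 .2
```

```text
t 0.2 pos [0.1901 0.6471 0.2049] yaw_y 73.63 tilt 0.09 w 1.0 F [-0.1  0.3  0.2]
[-433.5 -473.1    5.6]
```

Emit:
jog_arm(commands=[{"travel": [0, 0, 0], "rot": [0, 0, 8.5], "claw": 0}, {"travel": [0, 0, 0], "rot": [0, 0, 8.5], "claw": 0}, {"travel": [0, 0, 0], "rot": [0, 0, 8.5], "claw": 0}, {"travel": [0, 0, 0], "rot": [0, 0, 8.5], "claw": 0}, {"travel": [0, 0, 0], "rot": [0, 0, 8.5], "claw": 0}], force=30)

```text
time: 0.7
tool_pos: [0.1902, 0.6474, 0.2054]
tcp_rot: [1.552, 2.731, -0.001]
wrist_force: [0.6, -0.2, -0.4]
width: 1.002
grip_force: 0.0
```

Emit:
jog_arm(commands=[{"travel": [0, 0, 0], "rot": [0, 0, 8.5], "claw": 0}, {"travel": [0, 0, 0], "rot": [0, 0, 8.5], "claw": 0}, {"travel": [0, 0, 0], "rot": [0, 0, 8.5], "claw": 0}, {"travel": [0, 0, 0], "rot": [0, 0, 8.5], "claw": 0}, {"travel": [0, 0, 0], "rot": [0, 0, 2], "claw": 0}])

```text
time: 1.2
tool_pos: [0.1902, 0.6474, 0.2054]
tcp_rot: [2.318, 2.12, -0.001]
wrist_force: [0.7, -0.5, 0.4]
width: 1.0
grip_force: 0.0
```

```bash
python3 d.py .4727 .071 .2
```

```text
t 1.2 pos [0.1902 0.6474 0.2054] yaw_y -5.1 tilt 0.03 w 1.0 F [ 0.7 -0.5  0.4]
[-549.   332.5    5.7]
```

Emit:
jog_arm(commands=[{"travel": [-36, 22, 0], "rot": [0, 0, 0], "claw": 0}, {"travel": [-36, 22, 0], "rot": [0, 0, 0], "claw": 0}, {"travel": [-36, 22, 0], "rot": [0, 0, 0], "claw": 0}, {"travel": [-36, 22, 0], "rot": [0, 0, 0], "claw": 0}, {"travel": [-36, 22, 0], "rot": [0, 0, 0], "claw": 0}])

```text
time: 1.7
tool_pos: [0.285, 0.4573, 0.2055]
tcp_rot: [2.313, 2.125, -0.0]
wrist_force: [0.9, 0.2, -0.6]
width: 0.999
grip_force: 0.0
```

Emit:
jog_arm(commands=[{"travel": [-36, 22, 0], "rot": [0, 0, 0], "claw": 0}, {"travel": [-36, 22, 0], "rot": [0, 0, 0], "claw": 0}, {"travel": [-36, 22, 0], "rot": [0, 0, 0], "claw": 0}, {"travel": [-36, 22, 0], "rot": [0, 0, 0], "claw": 0}, {"travel": [-36, 22, 0], "rot": [0, 0, 0], "claw": 0}])

```text
time: 2.2
tool_pos: [0.3793, 0.2686, 0.2058]
tcp_rot: [2.313, 2.125, 0.001]
wrist_force: [0.7, 0.3, -0.5]
width: 0.999
grip_force: 0.0
```

Emit:
jog_arm(commands=[{"travel": [-36, 22, 0], "rot": [0, 0, 0], "claw": 0}, {"travel": [-36, 22, 0], "rot": [0, 0, 0], "claw": 0}, {"travel": [-36, 22, 0], "rot": [0, 0, 0], "claw": 0}, {"travel": [-36, 22, 0], "rot": [0, 0, 0], "claw": 0}, {"travel": [-36, 22, 0], "rot": [0, 0, 0], "claw": 0}])

```text
time: 2.7
tool_pos: [0.4736, 0.0798, 0.2059]
tcp_rot: [2.314, 2.125, 0.001]
wrist_force: [0.7, -0.2, 0.3]
width: 0.997
grip_force: 0.0
```

```bash
python3 d.py .4727 .071 .03
```

```text
t 2.7 pos [0.4736 0.0798 0.2059] yaw_y -4.88 tilt 0.03 w 0.997 F [ 0.7 -0.2  0.3]
[ -8.9  -0.2 175.9]
```

Emit:
jog_arm(commands=[{"travel": [-9, 0, 10], "rot": [0, 0, 0], "claw": 0}, {"travel": [0, 0, 45], "rot": [0, 0, 0], "claw": 0}, {"travel": [0, 0, 45], "rot": [0, 0, 0], "claw": 0}, {"travel": [0, 0, 40], "rot": [0, 0, 0], "claw": 0}, {"travel": [0, 0, 20], "rot": [0, 0, 0], "claw": 0}])

```text
time: 3.2
tool_pos: [0.4684, 0.0726, 0.0415]
tcp_rot: [-2.311, -2.122, 0.008]
wrist_force: [-1.0, -0.2, -0.8]
width: 1.001
grip_force: 0.0
```

```bash
python3 - <<'E'
from h import *
cv2.imwrite("pics/side2.png",cv2.resize(cams["side"]["color"][120:330,150:430],None,fx=2.5,fy=2.5))
E
python3 d.py .4727 .071 .030
```

```text
t 3.3 pos [0.4678 0.0725 0.0417] yaw_y -4.86 tilt 0.51 w 0.999 F [-0.3  0.6  0.1]
[-1.1  5.1 11.7]
```

View pics/side2.png

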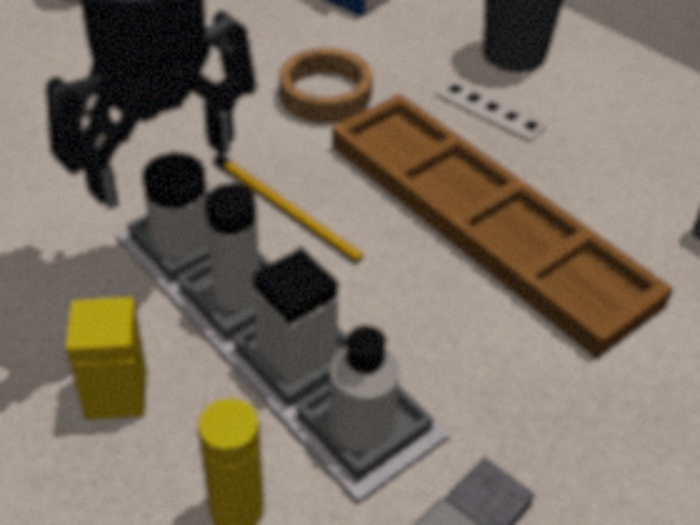

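The open gripper straddles the wide jar at about (175,205) in the crop. The reading shows a small tilt and an offset in x, so I'm checking the joints.

```bash
python3 -c "
from workcell import monitor
s=monitor.read_state();print(s['q'].round(3),s['joint_vel'].round(3),s['tool_pos'].round(4),s['tcp_rot'].round(3))"
```

```text
[0.101 0.058 2.173 0.    0.92  0.186] [-0.002 -0.045 -0.064 -0.001  0.036 -0.004] [0.4678 0.0725 0.0417] [-2.31  -2.121  0.011]
```

Emit:
jog_arm(commands=[{"travel": [0, 0, 0], "rot": [0, 0, 0], "claw": 0}, {"travel": [0, 0, 3], "rot": [0, 0, 0], "claw": 0}, {"travel": [0, 0, 3], "rot": [0, 0, 0], "claw": 0}, {"travel": [0, 0, 3], "rot": [0, 0, 0], "claw": 0}, {"travel": [0, 0, 0], "rot": [0, 0, 0], "claw": 0}])

```text
time: 3.8
tool_pos: [0.4726, 0.0726, 0.037]
tcp_rot: [2.314, 2.125, 0.001]
wrist_force: [-0.3, -0.3, 0.9]
width: 1.001
grip_force: 0.0
```

```bash
python3 d.py .4727 .071 .030
```

```text
t 3.8 pos [0.4726 0.0726 0.037 ] yaw_y -4.87 tilt 0.03 w 1.001 F [-0.3 -0.3  0.9]
[-1.6  0.3  7. ]
```

Emit:
jog_arm(commands=[{"travel": [-1.5, 0, 3], "rot": [0, 0, 0], "claw": 0}, {"travel": [0, 0, 3], "rot": [0, 0, 0], "claw": 0}, {"travel": [0, 0, 0], "rot": [0, 0, 0], "claw": 255}, {"travel": [0, 0, 0], "rot": [0, 0, 0], "claw": 255}, {"travel": [0, 0, 0], "rot": [0, 0, 0], "claw": 255}], force=30)

```text
time: 4.3
tool_pos: [0.4726, 0.0711, 0.0309]
tcp_rot: [2.314, 2.125, 0.001]
wrist_force: [-0.6, 0.7, 3.4]
width: 0.528
grip_force: 31.5
```

Emit:
jog_arm(commands=[{"travel": [0, 0, 0], "rot": [0, 0, 0], "claw": 255}, {"travel": [0, 0, 0], "rot": [0, 0, 0], "claw": 255}, {"travel": [0, 0, 0], "rot": [0, 0, 0], "claw": 255}, {"travel": [0, 0, -3], "rot": [0, 0, 0], "claw": 255}, {"travel": [0, 0, -10], "rot": [0, 0, 0], "claw": 255}])

```text
time: 4.8
tool_pos: [0.4708, 0.0709, 0.0429]
tcp_rot: [-2.313, -2.124, 0.004]
wrist_force: [0.3, 0.4, -1.1]
width: 0.526
grip_force: 30.8
```

```bash
python3 d.py .652 -.173 .15
```

```text
t 4.8 pos [0.4708 0.0709 0.0429] yaw_y -4.88 tilt 0.18 w 0.526 F [ 0.3  0.4 -1.1]
[-227.7  200.9 -107.5]
```

Emit:
jog_arm(commands=[{"travel": [0, 0, -20], "rot": [0, 0, 0], "claw": 255}, {"travel": [0, 0, -30], "rot": [0, 0, 0], "claw": 255}, {"travel": [0, 0, -30], "rot": [0, 0, 0], "claw": 255}, {"travel": [0, 0, -25], "rot": [0, 0, 0], "claw": 255}, {"travel": [0, 5, -12], "rot": [0, 0, 0], "claw": 255}])

```text
time: 5.3
tool_pos: [0.4787, 0.0708, 0.1641]
tcp_rot: [2.312, 2.123, 0.006]
wrist_force: [0.0, 0.1, -0.7]
width: 0.526
grip_force: 30.8
```

Emit:
jog_arm(commands=[{"travel": [-10, 15, 0], "rot": [0, 0, 0], "claw": 255}, {"travel": [-25, 25, 0], "rot": [0, 0, 0], "claw": 255}, {"travel": [-30, 25, 0], "rot": [0, 0, 0], "claw": 255}, {"travel": [-30, 25, 0], "rot": [0, 0, 0], "claw": 255}, {"travel": [-30, 25, 0], "rot": [0, 0, 0], "claw": 255}])

```text
time: 5.8
tool_pos: [0.5816, -0.0658, 0.1585]
tcp_rot: [-2.313, -2.124, 0.003]
wrist_force: [0.9, 0.7, -0.4]
width: 0.526
grip_force: 30.9
```

Emit:
jog_arm(commands=[{"travel": [-30, 25, 0], "rot": [0, 0, 0], "claw": 255}, {"travel": [-30, 25, 0], "rot": [0, 0, 0], "claw": 255}, {"travel": [-25, 20, 0], "rot": [0, 0, 0], "claw": 255}, {"travel": [-18, 10, 0], "rot": [0, 0, 0], "claw": 255}, {"travel": [0, 0, 0], "rot": [0, 0, 0], "claw": 255}])

```text
time: 6.3
tool_pos: [0.6524, -0.1762, 0.1586]
tcp_rot: [-2.316, -2.121, 0.003]
wrist_force: [0.2, -0.6, -0.4]
width: 0.526
grip_force: 30.9
```

```bash
python3 d.py .652 -.173 .0325
```

```text
t 6.3 pos [ 0.6524 -0.1762  0.1586] yaw_y -5.03 tilt 0.13 w 0.526 F [ 0.2 -0.6 -0.4]
[  3.2  -0.3 126.1]
```

Emit:
jog_arm(commands=[{"travel": [0, 0, 15], "rot": [0, 0, 0], "claw": 255}, {"travel": [0, 0, 35], "rot": [0, 0, 0], "claw": 255}, {"travel": [0, 0, 30], "rot": [0, 0, 0], "claw": 255}, {"travel": [0, 0, 15], "rot": [0, 0, 0], "claw": 255}, {"travel": [0, 0, 8], "rot": [0, 0, 0], "claw": 255}])

```text
time: 6.8
tool_pos: [0.6498, -0.1714, 0.0547]
tcp_rot: [-2.31, -2.123, 0.004]
wrist_force: [0.4, 0.6, -0.7]
width: 0.525
grip_force: 30.9
```

Emit:
jog_arm(commands=[{"travel": [0, 0, 5], "rot": [0, 0, 0], "claw": 255}, {"travel": [0, 0, 4], "rot": [0, 0, 0], "claw": 255}, {"travel": [0, 0, 4], "rot": [0, 0, 0], "claw": 255}, {"travel": [0, 0, 3], "rot": [0, 0, 0], "claw": 255}, {"travel": [0, 0, 0], "rot": [0, 0, 0], "claw": 255}])

```text
time: 7.3
tool_pos: [0.6523, -0.1732, 0.042]
tcp_rot: [2.314, 2.125, 0.0]
wrist_force: [-0.4, 0.3, -0.9]
width: 0.525
grip_force: 30.9
```

```bash
python3 - <<'E'
from h import *
a=cams["side"]["color"][140:280,270:430];b=cams["top"]["color"][100:240,250:410]
cv2.imwrite("pics/s3.png",cv2.resize(np.hstack([a,b]),None,fx=2.5,fy=2.5))
E
python3 d.py .652 -.173 .032
```

```text
t 7.4 pos [ 0.6525 -0.1733  0.0422] yaw_y -4.88 tilt 0.04 w 0.522 F [-0.1 -0.1 -0.9]
[ 0.2 -0.5 10.2]
```

View pics/s3.png

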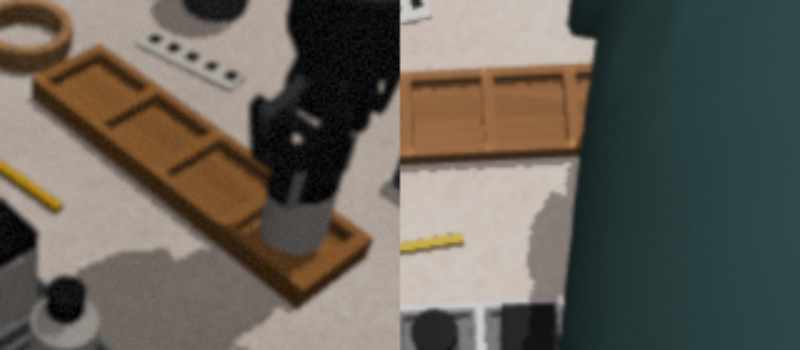

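The jar hangs over the rightmost pocket, at about (298,235) in the left half, and is centred. I lower it and release.

Emit:
jog_arm(commands=[{"travel": [0, 0, 4], "rot": [0, 0, 0], "claw": 255}, {"travel": [0, 0, 3], "rot": [0, 0, 0], "claw": 255}, {"travel": [0, 0, 3], "rot": [0, 0, 0], "claw": 255}, {"travel": [0, 0, 0], "rot": [0, 0, 0], "claw": 255}, {"travel": [0, 0, 0], "rot": [0, 0, 0], "claw": 150}])

```text
time: 7.9
tool_pos: [0.6521, -0.1731, 0.0316]
tcp_rot: [-2.314, -2.125, 0.0]
wrist_force: [-0.4, 0.4, 0.3]
width: 0.527
grip_force: 30.9
```

Emit:
jog_arm(commands=[{"travel": [0, 0, 0], "rot": [0, 0, 0], "claw": 0}, {"travel": [0, 0, 0], "rot": [0, 0, 0], "claw": 0}, {"travel": [0, 0, 0], "rot": [0, 0, 0], "claw": 0}, {"travel": [0, 0, -5], "rot": [0, 0, 0], "claw": 0}, {"travel": [0, 0, -20], "rot": [0, 0, 0], "claw": 0}])

```text
time: 8.4
tool_pos: [0.6499, -0.1724, 0.0545]
tcp_rot: [-2.311, -2.122, 0.004]
wrist_force: [0.0, -0.0, -0.6]
width: 0.999
grip_force: 0.0
```

Emit:
jog_arm(commands=[{"travel": [0, 0, -30], "rot": [0, 0, 0], "claw": 0}, {"travel": [0, 0, -40], "rot": [0, 0, 0], "claw": 0}, {"travel": [0, 0, -30], "rot": [0, 0, 0], "claw": 0}, {"travel": [0, 0, -15], "rot": [0, 0, 0], "claw": 0}, {"travel": [0, 0, 0], "rot": [0, 0, 0], "claw": 0}])

```text
time: 8.9
tool_pos: [0.6543, -0.1738, 0.1755]
tcp_rot: [2.31, 2.121, 0.005]
wrist_force: [0.8, -0.1, -0.9]
width: 0.997
grip_force: 0.0
```

```bash
python3 d.py .4669 -.0004 .16
```

```text
t 8.9 pos [ 0.6543 -0.1738  0.1755] yaw_y -4.88 tilt 0.36 w 0.997 F [ 0.8 -0.1 -0.9]
[ 156.8 -201.5   14. ]
```

Emit:
jog_arm(commands=[{"travel": [15, -20, 0], "rot": [0, 0, 0], "claw": 0}, {"travel": [30, -38, 0], "rot": [0, 0, 0], "claw": 0}, {"travel": [30, -38, 0], "rot": [0, 0, 0], "claw": 0}, {"travel": [30, -38, 0], "rot": [0, 0, 0], "claw": 0}, {"travel": [26, -35, 0], "rot": [0, 0, 0], "claw": 0}])

```text
time: 9.4
tool_pos: [0.4915, -0.0268, 0.1688]
tcp_rot: [-2.311, -2.122, 0.005]
wrist_force: [0.7, 0.0, 1.1]
width: 1.002
grip_force: 0.0
```

Emit:
jog_arm(commands=[{"travel": [15, -20, 0], "rot": [0, 0, 0], "claw": 0}, {"travel": [10, -10, 0], "rot": [0, 0, 0], "claw": 0}, {"travel": [0, 0, 0], "rot": [0, 0, 0], "claw": 0}, {"travel": [0, 0, 15], "rot": [0, 0, 0], "claw": 0}, {"travel": [0, 0, 30], "rot": [0, 0, 0], "claw": 0}])

```text
time: 9.9
tool_pos: [0.4711, -0.0016, 0.1286]
tcp_rot: [2.31, 2.121, 0.007]
wrist_force: [0.1, 0.2, 0.5]
width: 0.996
grip_force: 0.0
```

Emit:
jog_arm(commands=[{"travel": [0, 0, 30], "rot": [0, 0, 0], "claw": 0}, {"travel": [0, 0, 20], "rot": [0, 0, 0], "claw": 0}, {"travel": [0, 0, 10], "rot": [0, 0, 0], "claw": 0}, {"travel": [0, 0, 5], "rot": [0, 0, 0], "claw": 0}, {"travel": [0, 0, 0], "rot": [0, 0, 0], "claw": 0}])

```text
time: 10.4
tool_pos: [0.4676, -0.0012, 0.0614]
tcp_rot: [-2.314, -2.124, 0.001]
wrist_force: [-0.1, 0.8, -0.0]
width: 0.999
grip_force: 0.0
```

```bash
python3 d.py .4669 -.0004 .047
```

```text
t 10.4 pos [ 0.4676 -0.0012  0.0614] yaw_y -4.9 tilt 0.04 w 0.999 F [-0.1  0.8 -0. ]
[ 0.7 -0.8 14.4]
```

Emit:
jog_arm(commands=[{"travel": [0.5, -0.5, 5], "rot": [0, 0, 0], "claw": 0}, {"travel": [0, 0, 5], "rot": [0, 0, 0], "claw": 0}, {"travel": [0, 0, 4], "rot": [0, 0, 0], "claw": 0}, {"travel": [0, 0, 0], "rot": [0, 0, 0], "claw": 0}, {"travel": [0, 0, 0], "rot": [0, 0, 0], "claw": 255}])

```text
time: 10.9
tool_pos: [0.4667, -0.0002, 0.0479]
tcp_rot: [2.314, 2.125, 0.0]
wrist_force: [0.3, 0.0, 0.5]
width: 0.859
grip_force: 0.0
```

Emit:
jog_arm(commands=[{"travel": [0, 0, 0], "rot": [0, 0, 0], "claw": 255}, {"travel": [0, 0, 0], "rot": [0, 0, 0], "claw": 255}, {"travel": [0, 0, 0], "rot": [0, 0, 0], "claw": 255}, {"travel": [0, 0, 0], "rot": [0, 0, 0], "claw": 255}, {"travel": [0, 0, 0], "rot": [0, 0, 0], "claw": 255}])

```text
time: 11.4
tool_pos: [0.4671, -0.0002, 0.0481]
tcp_rot: [2.314, 2.125, 0.001]
wrist_force: [-0.3, 0.4, 1.2]
width: 0.393
grip_force: 30.1
```

```bash
python3 d.py .658 -.1034 .16
```

```text
t 11.4 pos [ 4.671e-01 -2.000e-04  4.810e-02] yaw_y -4.87 tilt 0.04 w 0.393 F [-0.3  0.4  1.2]
[ -86.6  199.1 -111.8]
```

Emit:
jog_arm(commands=[{"travel": [0, 0, -10], "rot": [0, 0, 0], "claw": 255}, {"travel": [0, 0, -25], "rot": [0, 0, 0], "claw": 255}, {"travel": [0, 0, -35], "rot": [0, 0, 0], "claw": 255}, {"travel": [0, 0, -30], "rot": [0, 0, 0], "claw": 255}, {"travel": [0, 0, -12], "rot": [0, 0, 0], "claw": 255}])

```text
time: 11.9
tool_pos: [0.4689, -0.0003, 0.1637]
tcp_rot: [2.311, 2.122, 0.006]
wrist_force: [0.3, 0.9, 0.2]
width: 0.391
grip_force: 30.0
```

Emit:
jog_arm(commands=[{"travel": [-6, 14, 0], "rot": [0, 0, 0], "claw": 255}, {"travel": [-11, 25, 0], "rot": [0, 0, 0], "claw": 255}, {"travel": [-13, 30, 0], "rot": [0, 0, 0], "claw": 255}, {"travel": [-13, 30, 0], "rot": [0, 0, 0], "claw": 255}, {"travel": [-13, 30, 0], "rot": [0, 0, 0], "claw": 255}])

```text
time: 12.4
tool_pos: [0.5909, -0.068, 0.1571]
tcp_rot: [-2.312, -2.123, 0.003]
wrist_force: [0.2, 0.1, 0.4]
width: 0.384
grip_force: 30.0
```

Emit:
jog_arm(commands=[{"travel": [-13, 30, 0], "rot": [0, 0, 0], "claw": 255}, {"travel": [-11, 25, 0], "rot": [0, 0, 0], "claw": 255}, {"travel": [-6.5, 15, 0], "rot": [0, 0, 0], "claw": 255}, {"travel": [0, 0, 0], "rot": [0, 0, 0], "claw": 255}, {"travel": [0, 0, 0], "rot": [0, 0, 0], "claw": 255}])

```text
time: 12.9
tool_pos: [0.6566, -0.1035, 0.1572]
tcp_rot: [-2.312, -2.122, 0.004]
wrist_force: [-0.1, -0.2, -0.9]
width: 0.387
grip_force: 30.0
```

Emit:
jog_arm(commands=[{"travel": [0, 0, 15], "rot": [0, 0, 0], "claw": 255}, {"travel": [0, 0, 30], "rot": [0, 0, 0], "claw": 255}, {"travel": [0, 0, 25], "rot": [0, 0, 0], "claw": 255}, {"travel": [0, 0, 15], "rot": [0, 0, 0], "claw": 255}, {"travel": [0, 0, 8], "rot": [0, 0, 0], "claw": 255}])

```text
time: 13.4
tool_pos: [0.6554, -0.1026, 0.064]
tcp_rot: [-2.311, -2.123, 0.004]
wrist_force: [-0.5, -0.4, -0.8]
width: 0.39
grip_force: 30.0
```

Emit:
jog_arm(commands=[{"travel": [0, 0, 3], "rot": [0, 0, 0], "claw": 255}, {"travel": [0, 0, 2], "rot": [0, 0, 0], "claw": 255}, {"travel": [0, 0, 0], "rot": [0, 0, 0], "claw": 255}, {"travel": [0, 0, 0], "rot": [0, 0, 0], "claw": 255}, {"travel": [0, 0, 0], "rot": [0, 0, 0], "claw": 255}])

```text
time: 13.9
tool_pos: [0.6584, -0.1035, 0.0629]
tcp_rot: [2.313, 2.124, 0.002]
wrist_force: [-0.2, 0.1, -0.5]
width: 0.388
grip_force: 30.0
```

```bash
python3 d.py .658 -.1034 .049
```

```text
t 13.9 pos [ 0.6584 -0.1035  0.0629] yaw_y -4.88 tilt 0.1 w 0.388 F [-0.2  0.1 -0.5]
[ 0.1 -0.5 13.9]
```

Emit:
jog_arm(commands=[{"travel": [0, 0, 5], "rot": [0, 0, 0], "claw": 255}, {"travel": [0, 0, 4], "rot": [0, 0, 0], "claw": 255}, {"travel": [0, 0, 4], "rot": [0, 0, 0], "claw": 255}, {"travel": [0, 0, 0], "rot": [0, 0, 0], "claw": 255}, {"travel": [0, 0, 0], "rot": [0, 0, 0], "claw": 180}])

```text
time: 14.4
tool_pos: [0.6573, -0.1033, 0.0484]
tcp_rot: [-2.313, -2.124, 0.001]
wrist_force: [0.2, -0.7, -0.2]
width: 0.39
grip_force: 29.9
```

Emit:
jog_arm(commands=[{"travel": [0, 0, 0], "rot": [0, 0, 0], "claw": 0}, {"travel": [0, 0, 0], "rot": [0, 0, 0], "claw": 0}, {"travel": [0, 0, 0], "rot": [0, 0, 0], "claw": 0}, {"travel": [0, 0, -5], "rot": [0, 0, 0], "claw": 0}, {"travel": [0, 0, -20], "rot": [0, 0, 0], "claw": 0}])

```text
time: 14.9
tool_pos: [0.6554, -0.1029, 0.0716]
tcp_rot: [-2.311, -2.122, 0.005]
wrist_force: [0.6, -0.1, -0.1]
width: 0.997
grip_force: 0.0
```

Emit:
jog_arm(commands=[{"travel": [0, 0, -30], "rot": [0, 0, 0], "claw": 0}, {"travel": [0, 0, -40], "rot": [0, 0, 0], "claw": 0}, {"travel": [0, 0, -25], "rot": [0, 0, 0], "claw": 0}, {"travel": [0, 0, 0], "rot": [0, 0, 0], "claw": 0}, {"travel": [0, 0, 0], "rot": [0, 0, 0], "claw": 0}])

```text
time: 15.4
tool_pos: [0.6582, -0.1034, 0.1699]
tcp_rot: [2.313, 2.124, 0.002]
wrist_force: [-0.2, 0.5, -0.4]
width: 0.999
grip_force: 0.0
```

```bash
python3 - <<'E'
from h import *
a=cams["side"]["color"][150:310,180:420]
cv2.imwrite("pics/s4.png",cv2.resize(a,None,fx=2.5,fy=2.5))
E
python3 d.py .461 -.069 .16
```

```text
t 15.5 pos [ 0.6565 -0.1031  0.1671] yaw_y -4.87 tilt 0.15 w 0.999 F [-0.5  0.4 -0.5]
[  17.3 -197.7    7.7]
```

View pics/s4.png

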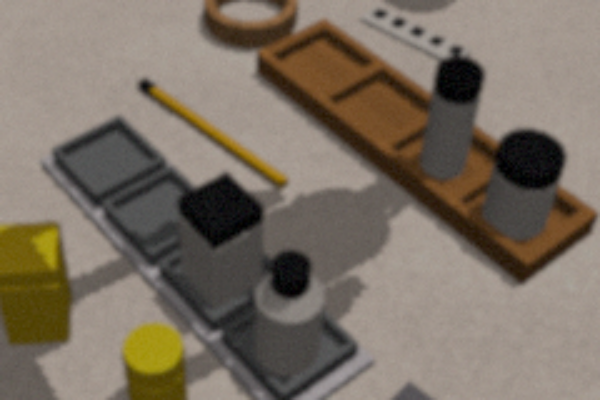

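Wide and slim stand upright in the two right pockets, at about (520,190) and (450,130) in the crop. Next is the square jar.

Emit:
jog_arm(commands=[{"travel": [2, -20, 0], "rot": [0, 0, 0], "claw": 0}, {"travel": [3.5, -40, 0], "rot": [0, 0, 0], "claw": 0}, {"travel": [3.5, -40, 0], "rot": [0, 0, 0], "claw": 0}, {"travel": [3.5, -40, 0], "rot": [0, 0, 0], "claw": 0}, {"travel": [3, -35, 0], "rot": [0, 0, 0], "claw": 0}])

```text
time: 16.0
tool_pos: [0.4811, -0.0723, 0.1662]
tcp_rot: [-2.311, -2.122, 0.004]
wrist_force: [0.0, -0.7, 0.5]
width: 1.001
grip_force: 0.0
```

Emit:
jog_arm(commands=[{"travel": [2, -18, 0], "rot": [0, 0, 0], "claw": 0}, {"travel": [0, -6, 0], "rot": [0, 0, 2.4], "claw": 0}, {"travel": [0, 0, 0], "rot": [0, 0, 0], "claw": 0}, {"travel": [0, 0, 15], "rot": [0, 0, 0], "claw": 0}, {"travel": [0, 0, 30], "rot": [0, 0, 0], "claw": 0}])

```text
time: 16.5
tool_pos: [0.4634, -0.0695, 0.1249]
tcp_rot: [2.354, 2.075, 0.005]
wrist_force: [-0.6, -0.2, 0.6]
width: 1.002
grip_force: 0.0
```

Emit:
jog_arm(commands=[{"travel": [0, 0, 30], "rot": [0, 0, 0], "claw": 0}, {"travel": [0, 0, 22], "rot": [0, 0, 0], "claw": 0}, {"travel": [0, 0, 12], "rot": [0, 0, 0], "claw": 0}, {"travel": [0, 0, 5], "rot": [0, 0, 0], "claw": 0}, {"travel": [0, 0, 0], "rot": [0, 0, 0], "claw": 0}])

```text
time: 17.0
tool_pos: [0.4607, -0.0689, 0.0542]
tcp_rot: [-2.357, -2.076, 0.001]
wrist_force: [-1.2, 1.2, -0.2]
width: 1.001
grip_force: 0.0
```

```bash
python3 d.py .461 -.069 .040
```

```text
t 17.0 pos [ 0.4607 -0.0689  0.0542] yaw_y -7.26 tilt 0.08 w 1.001 F [-1.2  1.2 -0.2]
[-0.   0.3 14.2]
```

Emit:
jog_arm(commands=[{"travel": [0, 0, 6], "rot": [0, 0, 0], "claw": 0}, {"travel": [0, 0, 5], "rot": [0, 0, 0], "claw": 0}, {"travel": [0, 0, 4], "rot": [0, 0, 0], "claw": 0}, {"travel": [0, 0, 0], "rot": [0, 0, 0], "claw": 0}, {"travel": [0, 0, 0], "rot": [0, 0, 0], "claw": 255}])

```text
time: 17.5
tool_pos: [0.4609, -0.069, 0.0399]
tcp_rot: [2.358, 2.076, 0.0]
wrist_force: [0.4, -0.4, -0.4]
width: 0.859
grip_force: 0.0
```

Emit:
jog_arm(commands=[{"travel": [0, 0, 0], "rot": [0, 0, 0], "claw": 255}, {"travel": [0, 0, 0], "rot": [0, 0, 0], "claw": 255}, {"travel": [0, 0, 0], "rot": [0, 0, 0], "claw": 255}, {"travel": [0, 0, 0], "rot": [0, 0, 0], "claw": 255}, {"travel": [0, 0, 0], "rot": [0, 0, 0], "claw": 255}])

```text
time: 18.0
tool_pos: [0.4614, -0.0691, 0.0402]
tcp_rot: [2.357, 2.076, 0.001]
wrist_force: [-0.4, -0.1, 2.9]
width: 0.462
grip_force: 32.4
```

```bash
python3 d.py .664 -.0336 .16
```

```text
t 18.0 pos [ 0.4614 -0.0691  0.0402] yaw_y -7.27 tilt 0.06 w 0.462 F [-0.4 -0.1  2.9]
[  60.8  196.6 -119.6]
```

Emit:
jog_arm(commands=[{"travel": [0, 0, -10], "rot": [0, 0, 0], "claw": 255}, {"travel": [0, 0, -28], "rot": [0, 0, 0], "claw": 255}, {"travel": [0, 0, -38], "rot": [0, 0, 0], "claw": 255}, {"travel": [0, 0, -30], "rot": [0, 0, 0], "claw": 255}, {"travel": [0, 0, -12], "rot": [0, 0, 0], "claw": 255}])

```text
time: 18.5
tool_pos: [0.4628, -0.0694, 0.1614]
tcp_rot: [2.355, 2.073, 0.005]
wrist_force: [0.5, 0.6, -0.2]
width: 0.466
grip_force: 32.1
```

Emit:
jog_arm(commands=[{"travel": [4, 14, 0], "rot": [0, 0, 0], "claw": 255}, {"travel": [8, 25, 0], "rot": [0, 0, 0], "claw": 255}, {"travel": [9, 30, 0], "rot": [0, 0, 0], "claw": 255}, {"travel": [9, 30, 0], "rot": [0, 0, 0], "claw": 255}, {"travel": [9, 30, 0], "rot": [0, 0, 0], "claw": 255}])

```text
time: 19.0
tool_pos: [0.5941, -0.046, 0.1547]
tcp_rot: [-2.356, -2.074, 0.004]
wrist_force: [-0.5, -0.1, -0.4]
width: 0.462
grip_force: 32.1
```

Emit:
jog_arm(commands=[{"travel": [9, 30, 0], "rot": [0, 0, 0], "claw": 255}, {"travel": [8, 25, 0], "rot": [0, 0, 0], "claw": 255}, {"travel": [5, 13, 0], "rot": [0, 0, 0], "claw": 255}, {"travel": [0, 0, 0], "rot": [0, 0, -2.4], "claw": 255}, {"travel": [0, 0, 0], "rot": [0, 0, 0], "claw": 255}])

```text
time: 19.5
tool_pos: [0.6635, -0.0328, 0.1541]
tcp_rot: [-2.311, -2.123, 0.005]
wrist_force: [0.6, 0.5, -1.2]
width: 0.462
grip_force: 32.1
```

Emit:
jog_arm(commands=[{"travel": [0, 0, 15], "rot": [0, 0, 0], "claw": 255}, {"travel": [0, 0, 30], "rot": [0, 0, 0], "claw": 255}, {"travel": [0, 0, 28], "rot": [0, 0, 0], "claw": 255}, {"travel": [0, 0, 16], "rot": [0, 0, 0], "claw": 255}, {"travel": [0, 0, 9], "rot": [0, 0, 0], "claw": 255}])

```text
time: 20.0
tool_pos: [0.6616, -0.0333, 0.0562]
tcp_rot: [-2.312, -2.122, 0.005]
wrist_force: [-0.6, -1.1, -1.0]
width: 0.465
grip_force: 32.1
```

Emit:
jog_arm(commands=[{"travel": [0, 0, 4], "rot": [0, 0, 0], "claw": 255}, {"travel": [0, 0, 2], "rot": [0, 0, 0], "claw": 255}, {"travel": [0, 0, 0], "rot": [0, 0, 0], "claw": 255}, {"travel": [0, 0, 0], "rot": [0, 0, 0], "claw": 255}, {"travel": [0, 0, 0], "rot": [0, 0, 0], "claw": 255}])

```text
time: 20.5
tool_pos: [0.6649, -0.0335, 0.055]
tcp_rot: [2.313, 2.124, 0.002]
wrist_force: [-0.8, 0.8, -0.8]
width: 0.463
grip_force: 32.1
```

```bash
python3 d.py .664 -.0336 .041
```

```text
t 20.5 pos [ 0.6649 -0.0335  0.055 ] yaw_y -4.87 tilt 0.12 w 0.463 F [-0.8  0.8 -0.8]
[-0.2 -0.9 14. ]
```

Emit:
jog_arm(commands=[{"travel": [0, 0, 5], "rot": [0, 0, 0], "claw": 255}, {"travel": [0, 0, 4], "rot": [0, 0, 0], "claw": 255}, {"travel": [0, 0, 4], "rot": [0, 0, 0], "claw": 255}, {"travel": [0, 0, 0], "rot": [0, 0, 0], "claw": 255}, {"travel": [0, 0, 0], "rot": [0, 0, 0], "claw": 180}])

```text
time: 21.0
tool_pos: [0.6637, -0.0334, 0.0404]
tcp_rot: [-2.314, -2.125, 0.001]
wrist_force: [-0.4, 1.3, -1.0]
width: 0.461
grip_force: 30.3
```

Emit:
jog_arm(commands=[{"travel": [0, 0, 0], "rot": [0, 0, 0], "claw": 0}, {"travel": [0, 0, 0], "rot": [0, 0, 0], "claw": 0}, {"travel": [0, 0, 0], "rot": [0, 0, 0], "claw": 0}, {"travel": [0, 0, -5], "rot": [0, 0, 0], "claw": 0}, {"travel": [0, 0, -20], "rot": [0, 0, 0], "claw": 0}])

```text
time: 21.5
tool_pos: [0.6617, -0.0332, 0.0636]
tcp_rot: [-2.311, -2.122, 0.006]
wrist_force: [-1.2, -0.3, -0.2]
width: 1.001
grip_force: 0.0
```

Emit:
jog_arm(commands=[{"travel": [0, 0, -30], "rot": [0, 0, 0], "claw": 0}, {"travel": [0, 0, -40], "rot": [0, 0, 0], "claw": 0}, {"travel": [0, 0, -30], "rot": [0, 0, 0], "claw": 0}, {"travel": [0, 0, 0], "rot": [0, 0, 0], "claw": 0}, {"travel": [0, 0, 0], "rot": [0, 0, 0], "claw": 0}])

```text
time: 22.0
tool_pos: [0.6649, -0.0335, 0.1675]
tcp_rot: [2.312, 2.123, 0.003]
wrist_force: [-1.0, -0.7, -0.7]
width: 0.996
grip_force: 0.0
```

```bash
python3 d.py .453 -.1384 .16
```

```text
t 22.0 pos [ 0.6649 -0.0335  0.1675] yaw_y -4.87 tilt 0.17 w 0.996 F [-1.  -0.7 -0.7]
[-122.5 -202.2    6.9]
```

Emit:
jog_arm(commands=[{"travel": [-12, -20, 0], "rot": [0, 0, 0], "claw": 0}, {"travel": [-23, -38, 0], "rot": [0, 0, 0], "claw": 0}, {"travel": [-23, -38, 0], "rot": [0, 0, 0], "claw": 0}, {"travel": [-23, -38, 0], "rot": [0, 0, 0], "claw": 0}, {"travel": [-20, -33, 0], "rot": [0, 0, 0], "claw": 0}])

```text
time: 22.5
tool_pos: [0.4854, -0.1199, 0.1633]
tcp_rot: [-2.311, -2.123, 0.004]
wrist_force: [0.5, -0.6, 0.0]
width: 0.999
grip_force: 0.0
```

Emit:
jog_arm(commands=[{"travel": [-14, -23, 0], "rot": [0, 0, 0], "claw": 0}, {"travel": [-7.5, -11.5, 0], "rot": [0, 0, 0], "claw": 0}, {"travel": [0, 0, 0], "rot": [0, 0, 0], "claw": 0}, {"travel": [0, 0, 15], "rot": [0, 0, 0], "claw": 0}, {"travel": [0, 0, 30], "rot": [0, 0, 0], "claw": 0}])

```text
time: 23.0
tool_pos: [0.4567, -0.1389, 0.1227]
tcp_rot: [2.31, 2.121, 0.006]
wrist_force: [0.8, -0.8, 0.4]
width: 0.997
grip_force: 0.0
```

Emit:
jog_arm(commands=[{"travel": [0, 0, 30], "rot": [0, 0, 0], "claw": 0}, {"travel": [0, 0, 25], "rot": [0, 0, 0], "claw": 0}, {"travel": [0, 0, 15], "rot": [0, 0, 0], "claw": 0}, {"travel": [0, 0, 7], "rot": [0, 0, 0], "claw": 0}, {"travel": [0, 0, 0], "rot": [0, 0, 0], "claw": 0}])

```text
time: 23.5
tool_pos: [0.4527, -0.1376, 0.0425]
tcp_rot: [-2.311, -2.124, 0.001]
wrist_force: [-0.5, 0.4, -0.1]
width: 0.998
grip_force: 0.0
```

```bash
python3 d.py .453 -.1384 .030
```

```text
t 23.5 pos [ 0.4527 -0.1376  0.0425] yaw_y -4.84 tilt 0.15 w 0.998 F [-0.5  0.4 -0.1]
[-0.8  0.4 12.5]
```

Emit:
jog_arm(commands=[{"travel": [0, 0, 5], "rot": [0, 0, 0], "claw": 0}, {"travel": [0, 0, 4], "rot": [0, 0, 0], "claw": 0}, {"travel": [0, 0, 4], "rot": [0, 0, 0], "claw": 0}, {"travel": [0, 0, 0], "rot": [0, 0, 0], "claw": 0}, {"travel": [0, 0, 0], "rot": [0, 0, 0], "claw": 255}])

```text
time: 24.0
tool_pos: [0.4529, -0.1384, 0.031]
tcp_rot: [2.314, 2.125, 0.0]
wrist_force: [0.0, -0.2, 0.0]
width: 0.855
grip_force: 0.0
```

Emit:
jog_arm(commands=[{"travel": [0, 0, 0], "rot": [0, 0, 0], "claw": 255}, {"travel": [0, 0, 0], "rot": [0, 0, 0], "claw": 255}, {"travel": [0, 0, 0], "rot": [0, 0, 0], "claw": 255}, {"travel": [0, 0, 0], "rot": [0, 0, 0], "claw": 255}, {"travel": [0, 0, 0], "rot": [0, 0, 0], "claw": 255}])

```text
time: 24.5
tool_pos: [0.4533, -0.1385, 0.0313]
tcp_rot: [2.313, 2.124, 0.001]
wrist_force: [0.4, -0.2, 3.9]
width: 0.472
grip_force: 30.1
```

```bash
python3 d.py .670 .036 .16
```

```text
t 24.5 pos [ 0.4533 -0.1385  0.0313] yaw_y -4.88 tilt 0.05 w 0.472 F [ 0.4 -0.2  3.9]
[ 192.3  201.2 -128.6]
```

Emit:
jog_arm(commands=[{"travel": [0, 0, -10], "rot": [0, 0, 0], "claw": 255}, {"travel": [0, 0, -30], "rot": [0, 0, 0], "claw": 255}, {"travel": [0, 0, -40], "rot": [0, 0, 0], "claw": 255}, {"travel": [0, 0, -33], "rot": [0, 0, 0], "claw": 255}, {"travel": [0, 0, -15], "rot": [0, 0, 0], "claw": 255}])

```text
time: 25.0
tool_pos: [0.4546, -0.139, 0.1628]
tcp_rot: [2.31, 2.122, 0.004]
wrist_force: [0.9, 0.3, -1.2]
width: 0.472
grip_force: 30.7
```

Emit:
jog_arm(commands=[{"travel": [12, 12, 0], "rot": [0, 0, 0], "claw": 255}, {"travel": [24, 25, 0], "rot": [0, 0, 0], "claw": 255}, {"travel": [27, 28, 0], "rot": [0, 0, 0], "claw": 255}, {"travel": [27, 28, 0], "rot": [0, 0, 0], "claw": 255}, {"travel": [27, 28, 0], "rot": [0, 0, 0], "claw": 255}])

```text
time: 25.5
tool_pos: [0.5839, -0.031, 0.1588]
tcp_rot: [-2.314, -2.125, 0.001]
wrist_force: [1.1, -0.6, -0.3]
width: 0.469
grip_force: 30.7
```

Emit:
jog_arm(commands=[{"travel": [27, 28, 0], "rot": [0, 0, 0], "claw": 255}, {"travel": [24, 26, 0], "rot": [0, 0, 0], "claw": 255}, {"travel": [16, 17, 0], "rot": [0, 0, 0], "claw": 255}, {"travel": [8, 9.5, 0], "rot": [0, 0, 0], "claw": 255}, {"travel": [0, 0, 0], "rot": [0, 0, 0], "claw": 255}])

```text
time: 26.0
tool_pos: [0.6704, 0.0366, 0.1584]
tcp_rot: [-2.312, -2.126, 0.001]
wrist_force: [-0.3, -0.3, -1.2]
width: 0.473
grip_force: 30.7
```

Emit:
jog_arm(commands=[{"travel": [0, 0, 15], "rot": [0, 0, 0], "claw": 255}, {"travel": [0, 0, 32], "rot": [0, 0, 0], "claw": 255}, {"travel": [0, 0, 32], "rot": [0, 0, 0], "claw": 255}, {"travel": [0, 0, 18], "rot": [0, 0, 0], "claw": 255}, {"travel": [0, 0, 10], "rot": [0, 0, 0], "claw": 255}])

```text
time: 26.5
tool_pos: [0.6661, 0.0346, 0.0481]
tcp_rot: [-2.312, -2.121, 0.007]
wrist_force: [-0.9, 0.4, -1.2]
width: 0.475
grip_force: 30.6
```

Emit:
jog_arm(commands=[{"travel": [0, 0, 4], "rot": [0, 0, 0], "claw": 255}, {"travel": [0, 0, 2], "rot": [0, 0, 0], "claw": 255}, {"travel": [0, 0, 0], "rot": [0, 0, 0], "claw": 255}, {"travel": [0, 0, 0], "rot": [0, 0, 0], "claw": 255}, {"travel": [0, 0, 0], "rot": [0, 0, 0], "claw": 255}])

```text
time: 27.0
tool_pos: [0.6709, 0.0359, 0.0471]
tcp_rot: [2.313, 2.124, 0.002]
wrist_force: [0.5, 0.1, -0.9]
width: 0.472
grip_force: 30.6
```

```bash
python3 d.py .670 .036 .032
```

```text
t 27.0 pos [0.6709 0.0359 0.0471] yaw_y -4.87 tilt 0.12 w 0.472 F [ 0.5  0.1 -0.9]
[ 0.  -0.9 15.1]
```

Commanded z is about 0.046, so I go down 14 mm and release.

Emit:
jog_arm(commands=[{"travel": [0, 0, 5], "rot": [0, 0, 0], "claw": 255}, {"travel": [0, 0, 5], "rot": [0, 0, 0], "claw": 255}, {"travel": [0, 0, 4], "rot": [0, 0, 0], "claw": 255}, {"travel": [0, 0, 0], "rot": [0, 0, 0], "claw": 255}, {"travel": [0, 0, 0], "rot": [0, 0, 0], "claw": 180}])

```text
time: 27.5
tool_pos: [0.6697, 0.0359, 0.0314]
tcp_rot: [-2.313, -2.125, 0.001]
wrist_force: [-0.3, 0.7, 0.1]
width: 0.473
grip_force: 30.7
```

Emit:
jog_arm(commands=[{"travel": [0, 0, 0], "rot": [0, 0, 0], "claw": 0}, {"travel": [0, 0, 0], "rot": [0, 0, 0], "claw": 0}, {"travel": [0, 0, 0], "rot": [0, 0, 0], "claw": 0}, {"travel": [0, 0, -5], "rot": [0, 0, 0], "claw": 0}, {"travel": [0, 0, -20], "rot": [0, 0, 0], "claw": 0}])

```text
time: 28.0
tool_pos: [0.6675, 0.0358, 0.0545]
tcp_rot: [-2.311, -2.123, 0.006]
wrist_force: [0.4, -0.7, 0.0]
width: 1.002
grip_force: 0.0
```

Emit:
jog_arm(commands=[{"travel": [0, 0, -30], "rot": [0, 0, 0], "claw": 0}, {"travel": [0, 0, -40], "rot": [0, 0, 0], "claw": 0}, {"travel": [0, 0, -40], "rot": [0, 0, 0], "claw": 0}, {"travel": [0, 0, -15], "rot": [0, 0, 0], "claw": 0}, {"travel": [0, 0, 0], "rot": [0, 0, 0], "claw": 0}])

```text
time: 28.5
tool_pos: [0.6724, 0.0359, 0.1861]
tcp_rot: [2.31, 2.122, 0.009]
wrist_force: [0.2, -0.1, -0.8]
width: 0.997
grip_force: 0.0
```

Emit:
jog_arm(commands=[{"travel": [20, 0, 0], "rot": [0, 0, 0], "claw": 0}, {"travel": [40, 0, 0], "rot": [0, 0, 0], "claw": 0}, {"travel": [40, 0, 0], "rot": [0, 0, 0], "claw": 0}, {"travel": [40, 0, 0], "rot": [0, 0, 0], "claw": 0}, {"travel": [20, 0, 0], "rot": [0, 0, 0], "claw": 0}])

```text
time: 29.0
tool_pos: [0.6814, 0.1991, 0.178]
tcp_rot: [-2.309, -2.125, 0.006]
wrist_force: [0.5, 0.1, 0.9]
width: 1.001
grip_force: 0.0
```

```bash
python3 - <<'E'
from h import *
a=cams["side"]["color"][120:320,180:430];b=cams["top"]["color"][100:300,200:380]
cv2.imwrite("pics/s5.png",cv2.resize(np.hstack([a,b]),None,fx=1.85,fy=1.85))
E
python3 d.py
```

```text
t 29.1 pos [0.6817 0.1987 0.1785] yaw_y -4.65 tilt 0.26 w 1.003 F [ 0.2 -0.5  0.1]
```

View pics/s5.png

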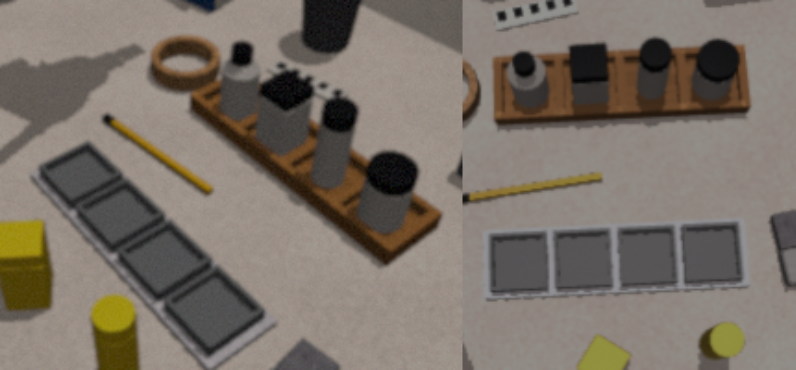

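All four jars stand upright in the archive pockets. In the top half they read, left to right, bottle (525,80), square (590,75), slim (655,70) and wide (715,70). The transit seats are empty and the yellow items have not moved.

```bash
python3 -c "
from workcell import workorder
print(workorder.finish_job())"
```

```text
the job is handed in; nothing more can be done
None
```

The four jars stand upright in the archive rack in reverse order (left to right: bottle, square, slim, wide), and the job was handed in at about 29 s, well under the 112 s limit.

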